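# Load a paper-tape roll on its desk stand and lock it with the spindle

### The arm

A 6-joint arm with a two-finger parallel gripper is mounted at the origin on a cart in front of the work surface, level with it; the furniture and walls round the work are solid. World frame = base frame: x ahead of the robot, y to its left, z up, the work surface at z = 0. Lengths are in m, angles in rad, forces in N, time in s.
With the tool pointing down it reaches from about 0.35 to 0.775 m from the base axis. Payload 7.3 kg.
Tool frame: the origin (TCP) lies between the finger pads; the fingertips stand 8 mm ahead of it and the grasp point (between the pads) lies 11 mm behind it (robot.nose_length is the distance from the TCP to the fingertips, in m); z points along the fingers, y is the line along which they close (so a half turn about z gives the same grasp; the last joint's range is limited). The gripper opens to 92 mm and grips with 3 to 60 N. Pads are 19 mm wide; open, the fingers measure 130 mm over their backs; the gripper's body (75 mm by 190 mm) begins 47 mm behind the grasp point.
Start: joints at [1.04, 0.342, 1.524, -0, 1.275, -0.146], TCP at [0.197, 0.487, 0.235] pointing down, gripper open.
Joint ranges: [-2.53, 2.53], [-0.77, 2.02], [0.04, 2.7], [-1, 4.14], [0.28, 2.66], [-3.11, 3.11]. Speed limits (rad/s): [2.57, 2.57, 3.14, 3.14, 3.14, 3.14].

### API

Orientations are given as [roll, pitch, yaw] about the fixed x, y, z axes, in that order (R = Rz(yaw) Ry(pitch) Rx(roll)).
In Python, from cell import robot gives the robot as it stands. The module is installed in compiled form; this text tells all that it offers.
- The arm moves only by the shell command python3 -m jog 'ROWS' [FORCE]. ROWS is JSON, a list that holds one entry, the list of rows, each a list of 5 numbers: the gripper's target within -1 to 1 (fully open at 1, half-way at 0, shut at -1), then the shift along the tool's x, y, z in m, then the turn about the tool's z in rad. A call has 1 to 5 rows; each row is the pose to reach, as a shift and turn from the pose commanded when the call began, along the tool's axes at that moment; what a row does not reach only later rows make up. A row lasts 1/12 s, in which the tool goes at most 41.7 mm and 7.16 degrees, less where a joint would pass 70% of its speed; a pose out of reach is approached as far as the arm can. A call with a gripper value outside its range is refused whole. The fingers move at their own pace and stop on an object; FORCE is the grip in N (left out, the last holds). Time passes only in rows, so rows that repeat a pose let the fingers close. It gives the time, the measured TCP pose, the force, the opening and the grip force at its end, in the units of the state.
- robot.observe(): the state, without advancing time (a new reading comes with each control period).
- robot.read_camera(name): name is "scene" or "top"; returns the picture (384x512x3 uint8, red, green, blue); there is no depth.
- robot.camera_model(name): a dict with "camera_matrix" (3x3 intrinsics, pixels), "dist_coeffs" ([k1, k2, p1, p2, k3] as OpenCV has them; the pictures are not rectified), "position" and "attitude" of the camera in the world. Camera axes: x right, y down, z forward; pixel columns grow to the right and rows downward; lengths in m; the calibration is good to about 2 mm. A picture is of the moment at which its call begins. camera_model takes no time and is no camera call.
- robot.hand_in(): hands the job in; it is judged then, once.
The state is a dict: "time": time; "qpos": joint angles; "qvel": joint speeds; "joint_efforts": joint torques, N m; "tool_pos": TCP position; "tool_rot": TCP orientation; "contact_force": force on the tool from outside, world axes, zero at the start; "torque": the same for the moment, N m; "opening": finger opening in m; "grip_force": force on a finger pad.
Only numpy, scipy, OpenCV 4.12 (cv2) and the standard library are available. Lean on these libraries where they do the work, as an engineer would, in place of code of your own. Each camera call takes 0.05 s, during which the arm holds its last target. There are 200 camera calls.

### The job

Load the roll of paper tape into the desk stand: slide it along the base until it rests against the stop bar under the arm, then take the spindle out of its wooden rest block and thread it down through the hole in the arm, the roll and the lower bearing, pressing it past the sprung catch until its collar sits flush on the arm. Search for the hole and press gently so nothing is forced, let go, and leave the mug and the loose flat tape roll where they are.

Things in the scene. Friction and masses are not known exactly. Their poses are not given: they have to be found in the camera images.
- stand: Desk stand for a tape roll, fixed: wooden base 185 x 126 x 20 mm (x -110 to +75, y +-63) with a C-shaped aluminium bracket. Origin on the table under the nominal spindle axis; x points from the open end, where the roll comes in, to the bracket's column at x = +60; z up. Arm 36 mm wide from x = -18 to the column, underside 68 mm, flat top 82 mm over the table: the roll goes under it.
- stop_place (a point): Where the roll's centre is when it touches the stop bar: on the stand's axis, 40 mm over the table. The wooden bar (6 x 76 mm, top 35 mm up) runs across the base behind it, its face at the stand's x = +35 mm. The roll slides there on the base's flat top (20 mm up) between two lips 76 mm apart and 29.5 mm high, which leave it 3 mm of play to each side.
- hole_nominal (a point): Where the arm's hole would be if the bracket were centred: on the stand's z axis, level with the arm's flat top (82 mm up). The bracket is bolted tight through oversize slots, so its true hole is off by up to 7 mm along the stand's x and up to 7 mm along its y, not measured: find it by sliding the spindle's tip about on the arm. Axes as the stand.
- bearing_nominal (a point): Likewise for the lower bearing, at its top, 18 mm over the table. Arm hole and bearing hole are exactly one above the other, off by the same amount; 14 mm and (bearing) 15 mm wide, each 14 mm deep. In the bearing a sprung ball, from the +x side, must be pushed aside by the spindle: about 3 to 12 N downwards.
- roll_center (a point): Centre, half-way up, of the loose roll of plain pale paper tape: a ring 70 mm in outer diameter, bore 36 mm, 40 mm high, about 0.12 kg, standing flat on the stand's base at its open end (its centre 40 mm over the table), axis = z up.
- spindle_grip (a point): Centre of the black square knob (20 x 20 mm, 42 mm high, sides along this point's x and y) on top of the loose steel spindle, which starts upright in the rest block. z up along the spindle. Below the knob is a collar 26 mm wide, 5 mm thick; its underside is 26 mm below this point. About 0.09 kg.
- spindle_tip (a point): Centre of the lower end of the spindle, 102 mm below the knob's centre. Shaft 12 mm in diameter, 76 mm from the tip to the collar's underside, the last 2.5 mm tapering to 10 mm. Fully home, the tip is 6 mm over the table. Axes as spindle_grip.
- rest: Fixed wooden rest block 56 x 56 x 42 mm, origin at the centre of its underside. The spindle stands loosely in its 16 mm hole, whose floor is 8 mm over the table: lift it at least 40 mm straight up to take it out. It stands left or right of the stand; the mug is on the other side.
- mug: Mug, 82 x 114 x 91 mm with its handle, origin at the centre of its underside. A bystander.
- tape_flat: Small roll of tape lying flat on the table, 54 x 60 x 15 mm, origin at the centre of its underside. A bystander.

How it is judged:
By the outcome, as a careful person would: the job done as asked, in the order asked, and still so for the second after the job is handed in, with the robot touching nothing.
It also fails if it takes over 70 s, if anything falls off the work surface, if the arm or the gripper's body presses on something with over 40 N, if the wrist force passes 120 N, or if a joint passes its speed limit or range.

## Working session

There is one attempt and no reset: what is moved stays moved. The work goes in short steps, Python scripts to look and compute and a shell command to move; the robot and the scene stay as the last step left them, time stands still between calls to the robot, and variables do not carry over. Pictures are saved under pics/ and viewed, at most 10 in all, crops included, and the job is handed in when it is done.

```bash
mkdir -p pics
cat > h.py <<'E'
import numpy as np,cv2
from cell import robot
from scipy.spatial.transform import Rotation as R
def snap(n,f):
    im=robot.read_camera(n); cv2.imwrite('pics/'+f,im[:,:,::-1]); return im
def cam(n):
    m=robot.camera_model(n); return m
def ray(n,uv):
    m=cam(n);K=np.array(m['camera_matrix']);d=np.array(m['dist_coeffs'])
    p=cv2.undistortPoints(np.array(uv,float).reshape(-1,1,2),K,d).reshape(-1,2)
    a=np.array(m['attitude']); Rm=a if a.shape==(3,3) else R.from_euler('xyz',a).as_matrix()
    return np.array(m['position']),np.c_[p,np.ones(len(p))]@Rm.T
def plane(n,uv,z):
    o,d=ray(n,uv); return o+d*((z-o[2])/d[:,2])[:,None]
def proj(n,P):
    m=cam(n);a=np.array(m['attitude']); Rm=a if a.shape==(3,3) else R.from_euler('xyz',a).as_matrix()
    t=-Rm.T@np.array(m['position'])
    return cv2.projectPoints(np.array(P,float).reshape(-1,1,3),cv2.Rodrigues(Rm.T)[0],t,np.array(m['camera_matrix']),np.array(m['dist_coeffs']))[0].reshape(-1,2)
E
python3 - <<'E'
from h import *
a=snap('top','t0.png');b=snap('scene','s0.png')
for n in('top','scene'):
    m=cam(n);print(n,m)
print(robot.observe())
E
```

```text
top {'camera_matrix': array([[485.28234897,   0.        , 245.33176713],
       [  0.        , 485.28234897, 200.28730006],
       [  0.        ,   0.        ,   1.        ]]), 'dist_coeffs': array([-0.17801256,  0.        ,  0.        ,  0.        ,  0.        ]), 'position': array([0.4154865 , 0.02835367, 1.17479515]), 'attitude': array([-3.02980458, -0.00336303, -1.56464227])}
scene {'camera_matrix': array([[359.73401352,   0.        , 255.51488344],
       [  0.        , 359.73401352, 194.19395486],
       [  0.        ,   0.        ,   1.        ]]), 'dist_coeffs': array([-0.02357291,  0.        ,  0.        ,  0.        ,  0.        ]), 'position': array([-0.00651149, -0.36709481,  0.67948474]), 'attitude': array([-2.28908215, -0.01240008, -0.94053213])}
{'time': 0.1, 'qpos': array([ 1.04000127e+00,  3.42634495e-01,  1.52488701e+00,  3.12743216e-06,
        1.27542018e+00, -1.46003257e-01]), 'qvel': array([-0.00065704,  0.00043478, -0.00232439, -0.00111822, -0.00134823,
        0.00057268]), 'joint_efforts': array([ 9.30532478e-04, -4.32010782e+01, -2.44692099e+01,  7.18964869e-02,
        5.25132869e-02, -2.80782945e-05]), 'tool_pos': array([0.19687188, 0.48631939, 0.23413613]), 'tool_rot': array([-3.14025841e+00, -1.99222754e-04,  2.75679981e+00]), 'contact_force': array([-0.09894125,  0.20692498, -0.8078471 ]), 'torque': array([-0.01355476,  0.01390259,  0.0020943 ]), 'grip_force': 0.0, 'opening': 0.09156634359726874}
```

View pics/t0.png

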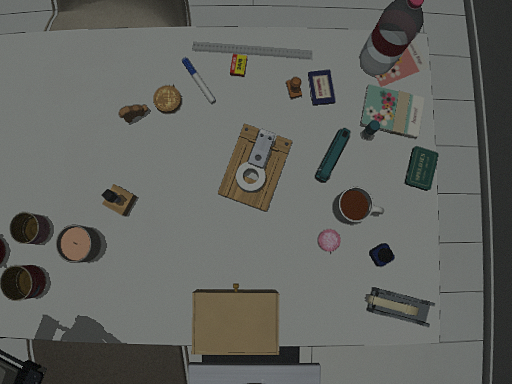

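View pics/s0.png

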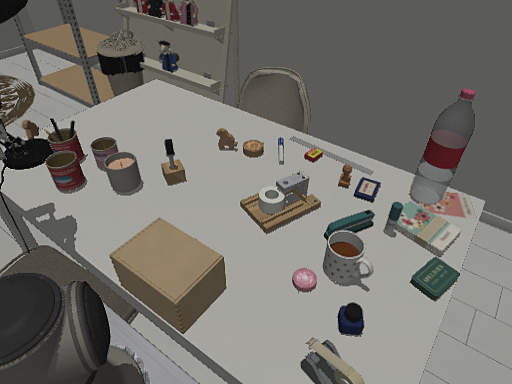

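The top view shows the stand around (256,168) with the roll at (251,177), the rest block at (120,200) with the black knob at (112,196), and the mug at (355,205). The scene view shows the spindle at (170,155) and the roll at (271,200). I'll measure by enlarging crops.

Run:
```python
from h import *
a=cv2.imread('pics/t0.png')
c=np.zeros((600,800,3),np.uint8)
c[:,:480]=cv2.convertScaleAbs(cv2.resize(a[115:215,212:292],None,fx=6,fy=6,interpolation=2),alpha=1.6)
c[:300,490:790]=cv2.convertScaleAbs(cv2.resize(a[175:225,95:145],None,fx=6,fy=6,interpolation=2),alpha=1.6)
s=cv2.imread('pics/s0.png')
c[300:600,490:790]=cv2.convertScaleAbs(cv2.resize(s[130:190,145:205],None,fx=5,fy=5,interpolation=2),alpha=1.6)
cv2.imwrite('pics/c0.png',c)
```

```text
(no output)
```

View pics/c0.png

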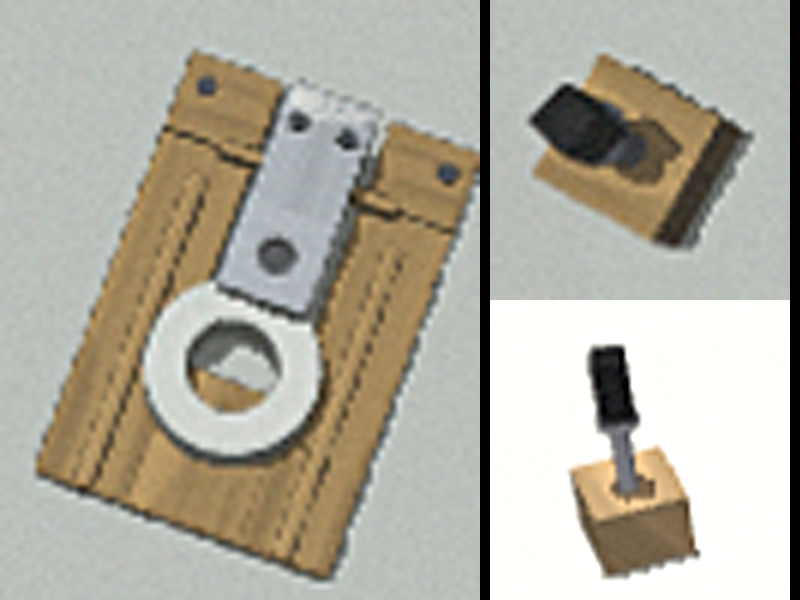

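The crop shows the arm's dark hole at crop (278,256), the base corners, the roll's ring at (233,370), and the rest block with the knob at (575,122). Next I'll compute positions.

Run:
```python
from h import *
np.set_printoptions(precision=4,suppress=True)
f=lambda L,ox,oy,s,dx=0,dy=0:[((x-dx+.5)/s+ox-.5,(y-dy+.5)/s+oy-.5) for x,y in L]
B=plane('top',f([(192,50),(482,152),(335,580),(38,473)],212,115,6),.02);print('base',B)
# corners: col-left, col-right, open-right, open-left
print([np.linalg.norm(B[i]-B[(i+1)%4]) for i in range(4)])
ax=(B[0]+B[1]-B[2]-B[3])[:2];ax/=np.linalg.norm(ax);yaw=np.arctan2(ax[1],ax[0]);ay=np.array([-ax[1],ax[0]])
c=B.mean(0)[:2]; o=c+ax*.0175;print('yaw',yaw,'origin',o)
st=lambda p:np.array([(p[:2]-o)@ax,(p[:2]-o)@ay])
h=plane('top',f([(278,256)],212,115,6),.082)[0];print('hole',h,st(h))
A=plane('top',f([(287,80),(382,113),(305,320),(215,283)],212,115,6),.082);print('arm',[st(p) for p in A])
im=cv2.imread('pics/t0.png');hsv=cv2.cvtColor(im,cv2.COLOR_BGR2HSV)
cr=im[115:215,212:292].astype(int)
m=((cr.min(2)>115)&(cr.max(2)-cr.min(2)<25)).astype(np.uint8)
# roll outer circle by picked rim points
P=plane('top',f([(145,360),(165,422),(228,458),(290,432),(321,370),(160,310),(190,285)],212,115,6),.06)[:,:2]
s=np.linalg.lstsq(np.c_[2*P,np.ones(len(P))],(P**2).sum(1),rcond=None)[0];print('roll',s[:2],'r',np.sqrt(s[2]+s[:2]@s[:2]),st(s[:2]))
Rr=plane('top',f([(603,55),(722,115),(655,240),(535,172)],95,175,6,490,0),.042);print('rest',Rr,Rr.mean(0),[np.linalg.norm(Rr[i]-Rr[(i+1)%4]) for i in range(4)])
e=Rr[1]-Rr[0];print('restyaw',np.arctan2(e[1],e[0]))
K=plane('top',f([(530,118),(567,85),(622,108),(592,160)],95,175,6,490,0),.131);print('knob?',K)
# knob body centroid in both views
def blob(fn,x0,y0,x1,y1,t):
    g=cv2.imread('pics/'+fn)[y0:y1,x0:x1].max(2);ys,xs=np.nonzero(g<t);print(fn,len(xs));return xs.mean()+x0,ys.mean()+y0
a=blob('t0.png',98,185,118,205,48);b=blob('s0.png',160,135,177,156,45);print(a,b)
o1,d1=ray('top',[a]);o2,d2=ray('scene',[b]);d1=d1[0];d2=d2[0]
t=np.linalg.lstsq(np.c_[d1,-d2],o2-o1,rcond=None)[0];print('knob',o1+d1*t[0],o2+d2*t[1])
print('pred grip img if rest center',proj('top',[*Rr.mean(0)[:2],.110]),proj('top',[*Rr.mean(0)[:2],.131]),proj('scene',[*Rr.mean(0)[:2],.110]))
```

```text
base [[ 0.7358  0.0307  0.02  ]
 [ 0.6941 -0.0875  0.02  ]
 [ 0.5191 -0.0277  0.02  ]
 [ 0.5613  0.0911  0.02  ]]
[np.float64(0.12536152468690165), np.float64(0.18494900670502717), np.float64(0.12608935815002068), np.float64(0.18469091413358785)]
yaw -0.3313369651578794 origin [ 0.6441 -0.004 ]
hole [ 0.6377 -0.0028  0.082 ] [-0.0065 -0.001 ]
arm [array([0.0601, 0.0184]), array([ 0.0599, -0.0204]), array([-0.0266, -0.0188]), array([-0.0244,  0.0183])]
roll [0.5989 0.0142] r 0.03493069632359629 [-0.0487  0.0025]
rest [[0.5804 0.3407 0.042 ]
 [0.5565 0.2915 0.042 ]
 [0.5067 0.3169 0.042 ]
 [0.5333 0.3667 0.042 ]] [0.5442 0.3289 0.042 ] [np.float64(0.05466068581942569), np.float64(0.05594088454824924), np.float64(0.05645288663785451), np.float64(0.053728828658118226)]
restyaw -2.021594967669599
knob? [[0.544  0.3428 0.131 ]
 [0.5562 0.3293 0.131 ]
 [0.5478 0.3082 0.131 ]
 [0.5286 0.3188 0.131 ]]
t0.png 137
s0.png 104
(np.float64(109.83941605839416), np.float64(195.7080291970803)) (np.float64(169.0096153846154), np.float64(146.96153846153845))
knob [0.5438 0.33   0.1068] [0.5441 0.3297 0.1068]
pred grip img if rest center [[109.9327 195.3262]] [[107.3565 194.1648]] [[169.0698 146.0769]]
```

```bash
cat >> h.py <<'E'
np.set_printoptions(precision=4,suppress=True)
O=np.array([.6441,-.0040]);YAW=-.3313
AX=np.array([np.cos(YAW),np.sin(YAW)]);AY=np.array([-AX[1],AX[0]])
def go(x,y,z,yaw):
    "shift in tool axes, world target"
    s=robot.observe();Rm=R.from_euler('xyz',s['tool_rot']).as_matrix()
    d=Rm.T@(np.array([x,y,z])-s['tool_pos']);t=-(yaw-s['tool_rot'][2]);t=(t+np.pi/2)%np.pi-np.pi/2
    print('shift',d,'turn',round(t,4))
def gos(sx,sy,z,yaw=YAW): p=O+AX*sx+AY*sy; go(*p,z,yaw)
def st():
    s=robot.observe();p=s['tool_pos'][:2]-O;print('t',round(s['time'],2),'stand',p@AX,p@AY,s['tool_pos'],s['tool_rot'],'F',s['contact_force'],'op',s['opening'],s['grip_force'],'q',s['qpos'])
E
python3 -c "
from h import *
gos(-.115,0,.235);gos(-.115,0,.04)"
```

```text
shift [-0.4837 -0.2927 -0.0006] turn -0.0535
shift [-0.4838 -0.2925  0.1944] turn -0.0535
```

```bash
python3 -m jog '[[[-0.13,-0.035,-0.021,0,-0.05],[-0.13,-0.07,-0.042,0,-0.05],[-0.13,-0.105,-0.063,0,-0.05],[-0.13,-0.14,-0.084,0,-0.05],[-0.13,-0.175,-0.105,0,-0.05]]]' 20
python3 -c "
from h import *
gos(-.115,0,.235)"
```

```text
time: 0.52
tool_pos: [0.3203, 0.3219, 0.2345]
tool_rot: [-3.141, -0.0, 2.808]
contact_force: [1.1, 0.0, 0.1]
opening: 0.0631
grip_force: 0.0
shift [-0.2978 -0.2021 -0.0005] turn -0.0028
```

```bash
python3 -m jog '[[[-0.13,-0.034,-0.023,0,0],[-0.13,-0.068,-0.046,0,0],[-0.13,-0.102,-0.069,0,0],[-0.13,-0.136,-0.092,0,0],[-0.13,-0.17,-0.115,0,0]]]'
python3 -m jog '[[[-0.13,-0.03,-0.02,0,0],[-0.13,-0.06,-0.04,0,0],[-0.13,-0.09,-0.06,0,0],[-0.13,-0.12,-0.08,0.0,0],[-0.13,-0.12,-0.08,0.03,0]]]'
python3 -c "
from h import *
gos(-.115,0,.04);st()"
```

```text
time: 0.93
tool_pos: [0.4433, 0.1572, 0.2346]
tool_rot: [3.142, -0.0, 2.807]
contact_force: [1.7, 1.0, -0.0]
opening: 0.0406
grip_force: 0.0
time: 1.35
tool_pos: [0.536, 0.039, 0.2087]
tool_rot: [3.14, 0.013, 2.803]
contact_force: [1.9, -1.1, 0.6]
opening: 0.04
grip_force: 0.0
shift [ 0.0009 -0.0058  0.1687] turn -0.0077
t 1.35 stand -0.11616993937154532 0.005499371224255024 [0.536  0.039  0.2087] [3.14   0.0126 2.8026] F [ 1.8517 -1.1178  0.6217] op 0.04002509072784972 0.0 q [-0.069   0.38    1.5421 -0.0019  1.2069 -1.3001]
```

```bash
python3 -m jog '[[[-0.13,0.0,0,0.04,0],[-0.13,0,0,0.08,0],[-0.13,0,0,0.12,0],[-0.13,0,0,0.15,0],[-0.13,0,0,0.15,0]]]'
python3 -c "
from h import *
gos(-.115,0,.04);st()"
```

```text
time: 1.77
tool_pos: [0.5252, 0.0443, 0.0488]
tool_rot: [-3.138, -0.012, 2.807]
contact_force: [-1.1, -0.5, 0.3]
opening: 0.0399
grip_force: 0.0
shift [-0.0132 -0.0069  0.0087] turn -0.0038
t 1.77 stand -0.12810282366277181 0.007010537864677417 [0.5252 0.0443 0.0488] [-3.1384 -0.0118  2.8065] F [-1.1238 -0.4739  0.3481] op 0.03991285253819818 0.0 q [-0.0614  0.5741  1.7317  0.0001  0.8479 -1.2972]
```

```bash
python3 -m jog '[[[-0.13,0,-0.006,0.008,0],[-0.13,0,-0.006,0.008,0],[-0.13,-0.01,-0.006,0.008,0],[-0.13,-0.02,-0.006,0.008,0],[-0.13,-0.025,-0.006,0.008,0]]]'
python3 -m jog '[[[-0.13,-0.006,0,0,0],[-0.13,-0.012,0,0,0],[-0.13,-0.018,0,0,0],[-0.13,-0.024,0,0,0],[-0.13,-0.03,0,0,0]]]'
python3 -c "
from h import *
gos(-.040,0,.04);st()"
```

```text
time: 2.18
tool_pos: [0.5538, 0.0297, 0.0493]
tool_rot: [3.14, 0.005, 2.806]
contact_force: [-0.8, -0.7, 1.1]
opening: 0.0399
grip_force: 0.0
time: 2.6
tool_pos: [0.58, 0.0204, 0.0469]
tool_rot: [3.142, -0.0, 2.807]
contact_force: [-1.0, 0.9, 1.4]
opening: 0.0399
grip_force: 1.0
shift [-0.0286 -0.0021  0.0069] turn -0.0034
t 2.6 stand -0.06857658937434735 0.002170463542599595 [0.58   0.0204 0.0469] [ 3.1415 -0.0003  2.8069] F [-1.0463  0.903   1.4088] op 0.03991152228131625 1.002251710742712 q [-0.097   0.6458  1.5875  0.0002  0.9085 -1.3332]
```

```bash
python3 -m jog '[[[-0.13,-0.005,-0.002,0,0],[-0.13,-0.01,-0.002,0,0],[-0.13,-0.015,-0.002,0,0],[-0.13,-0.019,-0.002,0,0],[-0.13,-0.021,-0.002,0,0]]]'
python3 -c "
from h import *
snap('top','t1.png');gos(-.0382,0,.04);st()"
python3 -m jog '[[[-0.13,-0.001,0,0,0],[-0.13,-0.002,0,0,0],[-0.13,-0.003,0,0,0]]]'
```

```text
time: 3.02
tool_pos: [0.5994, 0.0114, 0.0466]
tool_rot: [3.141, 0.0, 2.807]
contact_force: [-0.7, 1.5, 0.9]
opening: 0.0401
grip_force: 1.0
shift [-0.0089  0.      0.0066] turn -0.0037
t 3.07 stand -0.04714731350328535 1.6515214433539156e-05 [0.5995 0.0114 0.0466] [3.1414 0.0005 2.8066] F [-0.5145 -0.5902  0.5424] op 0.03958852613424024 0.4354871157556772 q [-0.1088  0.6737  1.5292  0.      0.9382 -1.3447]
time: 3.32
tool_pos: [0.6016, 0.0107, 0.0466]
tool_rot: [3.142, -0.0, 2.807]
contact_force: [0.2, -0.1, -0.3]
opening: 0.0402
grip_force: 0.5
```

```bash
python3 -m jog '[[[-0.13,-0.001,0,0,0],[-0.13,-0.002,0,0,0],[-0.13,-0.002,0,0,0]]]';python3 -c "
from h import *
st()"
```

```text
time: 3.57
tool_pos: [0.6037, 0.01, 0.0467]
tool_rot: [3.141, 0.0, 2.807]
contact_force: [-0.6, -0.2, -0.6]
opening: 0.0398
grip_force: 0.3
t 3.57 stand -0.042707780169572204 8.654747347874087e-05 [0.6037 0.01   0.0467] [3.1414 0.0002 2.8068] F [-0.6357 -0.1862 -0.6356] op 0.03984151591000412 0.2845686615910381 q [-0.1104  0.6798  1.5159  0.0001  0.9456 -1.3464]
```

Force noise is about 1 N, so I'll advance in small steps until a clear rise.

```bash
python3 -m jog '[[[-0.13,-0.001,0,0,0],[-0.13,-0.002,0,0,0],[-0.13,-0.002,0,0,0]]]';python3 -m jog '[[[-0.13,-0.001,0,0,0],[-0.13,-0.0015,0,0,0],[-0.13,-0.0015,0,0,0]]]';python3 -c "
from h import *
st()
snap('scene','s1.png');snap('top','t1.png')
a=cv2.imread('pics/t1.png');s=cv2.imread('pics/s1.png')
c=np.hstack([cv2.resize(a[115:215,212:312],(390,390)),cv2.resize(s[140:260,225:345],(390,390))])
cv2.imwrite('pics/c1.png',cv2.convertScaleAbs(c,alpha=1.6))"
```

```text
time: 3.82
tool_pos: [0.6057, 0.0092, 0.0467]
tool_rot: [3.141, 0.0, 2.807]
contact_force: [-0.1, 0.4, -0.6]
opening: 0.0398
grip_force: 0.3
time: 4.07
tool_pos: [0.607, 0.0088, 0.0467]
tool_rot: [3.141, 0.0, 2.807]
contact_force: [-0.1, -0.8, -0.9]
opening: 0.0404
grip_force: 0.2
t 4.07 stand -0.03925206511677677 2.8255389777995324e-05 [0.607  0.0088 0.0467] [3.1415 0.0002 2.8067] F [-0.0654 -0.7824 -0.8857] op 0.04037515459324124 0.24862338323146105 q [-0.1117  0.6846  1.5057  0.0001  0.9512 -1.3477]
```

View pics/c1.png

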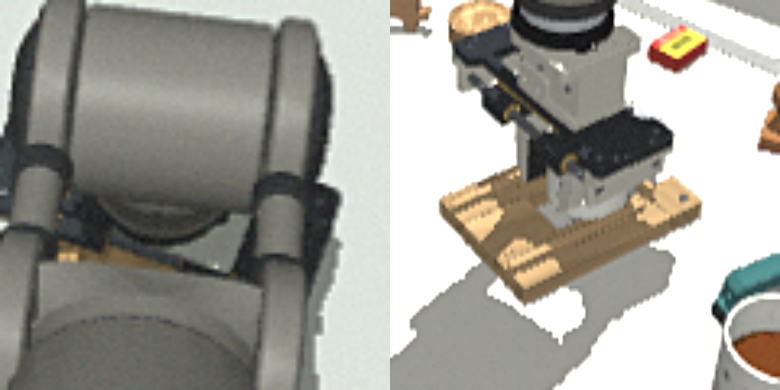

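The arm hides the top view. The scene crop shows the roll in front of the fingers at crop (605,205), under the bracket. I'll continue to contact.

```bash
for i in 1 2; do :; done; python3 -m jog '[[[-0.13,-0.001,0,0,0],[-0.13,-0.0015,0,0,0],[-0.13,-0.0015,0,0,0]]]';python3 -m jog '[[[-0.13,-0.001,0,0,0],[-0.13,-0.0015,0,0,0],[-0.13,-0.0015,0,0,0]]]';python3 -c "
from h import *
st()"
```

```text
time: 4.42
tool_pos: [0.6076, 0.0086, 0.0466]
tool_rot: [-3.141, -0.002, 2.807]
contact_force: [-3.2, 0.7, 1.0]
opening: 0.04
grip_force: 1.7
time: 4.67
tool_pos: [0.6079, 0.0085, 0.0465]
tool_rot: [-3.141, -0.004, 2.807]
contact_force: [-7.5, 2.8, 4.5]
opening: 0.0396
grip_force: 3.9
t 4.67 stand -0.03827284484374974 4.050260317540937e-05 [0.6079 0.0085 0.0465] [-3.1412 -0.0043  2.8069] F [-7.5164  2.8373  4.4892] op 0.03964669746339585 3.905224862974137 q [-0.1123  0.6882  1.4987  0.0007  0.9589 -1.3488]
```

```bash
python3 -m jog '[[[-0.13,0.008,0,0,0],[-0.13,0.02,0,0,0],[-0.13,0.05,0,0,0],[-0.13,0.07,0,-0.03,0],[-0.13,0.07,0,-0.07,0]]]'
python3 -m jog '[[[-0.13,0.0,0.03,-0.03,0],[0,0.0,0.06,-0.06,0],[0,0,0.09,-0.09,0],[0,0,0.12,-0.12,0],[0,0,0.12,-0.12,0]]]'
python3 -c "
from h import *
st()
s=snap('scene','s2.png')[:,:,::-1];a=snap('top','t2.png')[:,:,::-1]
c=np.zeros((600,800,3),np.uint8)
c[:,:300]=cv2.resize(a[180:210,98:113],(300,600),interpolation=cv2.INTER_CUBIC)
c[:,310:550]=cv2.resize(s[133:163,163:175],(240,600),interpolation=cv2.INTER_CUBIC)
c[:240,560:800]=cv2.resize(a[120:200,215:295],(240,240))
c[250:490,560:800]=cv2.resize(s[160:240,235:315],(240,240))
cv2.imwrite('pics/c2.png',cv2.convertScaleAbs(c,alpha=2))"
```

```text
time: 5.08
tool_pos: [0.5374, 0.0322, 0.1138]
tool_rot: [-3.139, -0.011, 2.808]
contact_force: [1.4, 0.9, 0.2]
opening: 0.0401
grip_force: 0.0
time: 5.5
tool_pos: [0.5864, 0.1488, 0.2433]
tool_rot: [3.134, 0.012, 2.81]
contact_force: [0.3, 0.1, 1.1]
opening: 0.0461
grip_force: 0.0
t 5.5 stand -0.1042343310899174 0.12569881597001759 [0.5864 0.1488 0.2433] [3.1341 0.0116 2.8102] F [0.3492 0.1176 1.1175] op 0.046104684892712196 0.0 q [ 0.121   0.4771  1.2888  0.0017  1.3619 -1.1188]
```

View pics/c2.png

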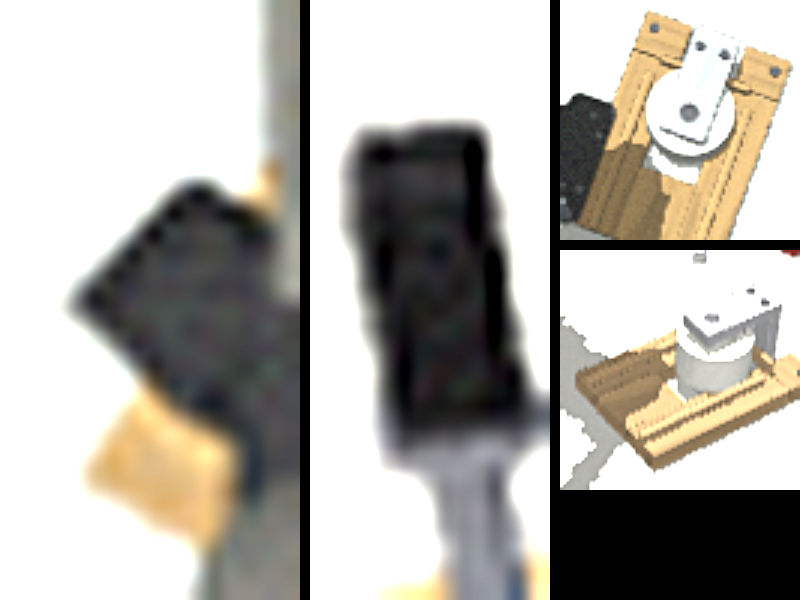

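The crops show the roll under the arm against the stop. The knob's top left corner is at crop (72,303) with its edges near 45°, which gives a knob yaw of about -0.82, or 2.32 for the tool.

```bash
python3 -c "
from h import *
go(.5442,.3295,.22,2.32)"
```

```text
shift [0.0976 0.1611 0.0179] turn 0.4891
```

```bash
python3 -m jog '[[[0.3,0.02,0.032,0,0.12],[0.3,0.04,0.064,0,0.24],[0.3,0.06,0.096,0,0.36],[0.3,0.08,0.128,0,0.48],[0.3,0.095,0.15,0,0.49]]]'
python3 -m jog '[[[0.3,0,0,0,0],[0.3,0,0,0,0]]]'
python3 -c "
from h import *
go(.5442,.3295,.22,2.32);st()"
```

```text
time: 6.02
tool_pos: [0.5413, 0.3183, 0.2348]
tool_rot: [-3.139, -0.001, 2.31]
contact_force: [0.8, -0.3, 0.2]
opening: 0.0596
grip_force: 0.0
time: 6.18
tool_pos: [0.5417, 0.3169, 0.2348]
tool_rot: [-3.139, -0.0, 2.319]
contact_force: [0.5, -2.0, 0.1]
opening: 0.0594
grip_force: 0.0
shift [0.0075 0.0104 0.0148] turn -0.0011
t 6.18 stand -0.20122453354702988 0.27017520823370605 [0.5417 0.3169 0.2348] [-3.1389 -0.0003  2.3189] F [ 0.5057 -1.9755  0.0794] op 0.059369481099927776 0.0 q [ 0.4076  0.5359  1.2135 -0.0006  1.3949 -0.3404]
```

```bash
python3 -m jog '[[[0.3,0.0075,0.0105,0,0],[0.3,0.0075,0.0105,0.03,0],[0.3,0.0075,0.0105,0.05,0],[0.3,0.0075,0.0105,0.06,0],[0.3,0.0075,0.0105,0.06,0]]]'
python3 -c "
from h import *
go(.5442,.3295,.102,2.32);st();snap('scene','s3.png')
a=cv2.imread('pics/s3.png')
cv2.imwrite('pics/c3.png',cv2.convertScaleAbs(cv2.resize(a[100:200,120:220],(600,600),interpolation=2),alpha=2))"
```

```text
time: 6.6
tool_pos: [0.5444, 0.3272, 0.1734]
tool_rot: [-3.136, -0.002, 2.315]
contact_force: [0.1, -0.2, -0.8]
opening: 0.0596
grip_force: 0.0
shift [0.0017 0.0019 0.0714] turn -0.005
t 6.6 stand -0.2020312088140131 0.28072709177351374 [0.5444 0.3272 0.1734] [-3.1355 -0.0016  2.315 ] F [ 0.1196 -0.2468 -0.7717] op 0.05963676488967789 0.0 q [ 0.4208  0.5964  1.2791 -0.0005  1.2723 -0.3232]
```

View pics/c3.png

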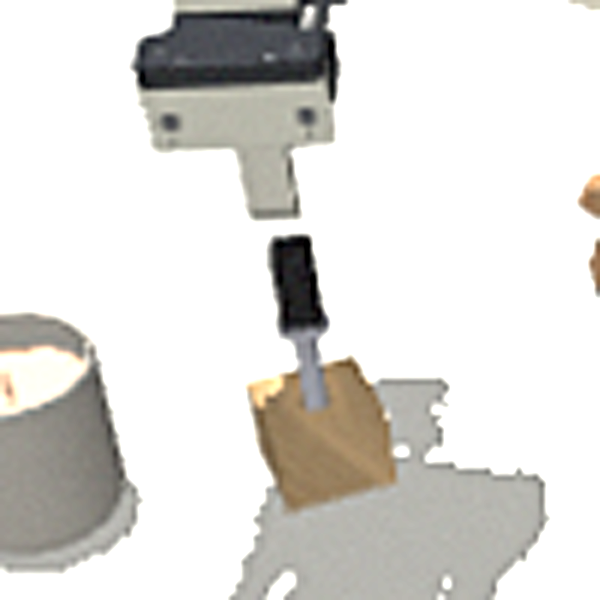

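The crop shows the fingers (270,215) directly over the knob (292,240), seen edge-on. I'll descend and grip.

```bash
python3 -m jog '[[[0.3,0.001,0.001,0.03,0],[0.3,0.001,0.001,0.05,0],[0.3,0.001,0.001,0.065,0],[0.3,0.001,0.001,0.07,0],[0.3,0.001,0.001,0.07,0]]]'
python3 -c "
from h import *
go(.5442,.3295,.102,2.32)"
python3 -m jog '[[[-0.3,0,0,0,0],[-0.5,0,0,0,0],[-0.7,0,0,0,0],[-0.7,0,0,0,0],[-0.7,0,0,0,0]]]' 6
python3 -m jog '[[[-0.8,0,0,0,0],[-0.8,0,0,0,0],[-0.8,0,0,0,0]]]' 30
python3 -c "
from h import *
st()"
```

```text
time: 7.07
tool_pos: [0.5455, 0.3305, 0.1067]
tool_rot: [-3.141, -0.0, 2.316]
contact_force: [-0.6, -0.9, 1.0]
opening: 0.06
grip_force: 0.0
shift [ 0.0001 -0.0017  0.0047] turn -0.0038
time: 7.48
tool_pos: [0.5455, 0.3313, 0.1075]
tool_rot: [3.14, 0.0, 2.317]
contact_force: [0.1, -0.5, 0.1]
opening: 0.0312
grip_force: 0.0
time: 7.73
tool_pos: [0.5449, 0.3309, 0.1069]
tool_rot: [-3.141, -0.0, 2.317]
contact_force: [-1.9, -1.2, 3.1]
opening: 0.0197
grip_force: 29.9
t 7.73 stand -0.20271277640965357 0.28442192540105243 [0.5449 0.3309 0.1069] [-3.1408 -0.0001  2.3169] F [-1.8973 -1.1903  3.1084] op 0.019673071024492426 29.944176971912384 q [ 0.4257  0.6608  1.3555 -0.0002  1.1261 -0.3203]
```

```bash
python3 -m jog '[[[-0.8,0,0,-0.01,0],[-0.8,0,0,-0.025,0],[-0.8,0,0,-0.045,0],[-0.8,0,0,-0.065,0],[-0.8,0,0,-0.085,0]]]'
python3 -m jog '[[[-0.8,0,0,-0.015,0],[-0.8,0,0,-0.03,0],[-0.8,0,0,-0.03,0],[-0.8,0,0,-0.03,0]]]'
python3 -c "
from h import *
st()
s=snap('scene','s4.png')[:,:,::-1];a=snap('top','t4.png')[:,:,::-1]
c=np.zeros((600,800,3),np.uint8)
c[:,:400]=cv2.resize(s[80:200,130:210],(400,600),interpolation=2)
c[:400,400:]=cv2.resize(a[160:240,80:160],(400,400),interpolation=2)
cv2.imwrite('pics/c4.png',cv2.convertScaleAbs(c,alpha=1.8))"
```

```text
time: 8.15
tool_pos: [0.5453, 0.3313, 0.1931]
tool_rot: [3.141, -0.0, 2.317]
contact_force: [0.8, -0.4, -1.4]
opening: 0.0199
grip_force: 30.0
time: 8.48
tool_pos: [0.5456, 0.3314, 0.2226]
tool_rot: [3.139, 0.001, 2.317]
contact_force: [0.3, 0.5, -0.3]
opening: 0.0201
grip_force: 30.0
t 8.48 stand -0.20223468407051762 0.28510388692712585 [0.5456 0.3314 0.2226] [3.1393 0.0006 2.3169] F [ 0.3238  0.453  -0.2731] op 0.0200999936748112 29.95308816432953 q [ 0.4258  0.5614  1.2031  0.0002  1.3747 -0.3204]
```

View pics/c4.png

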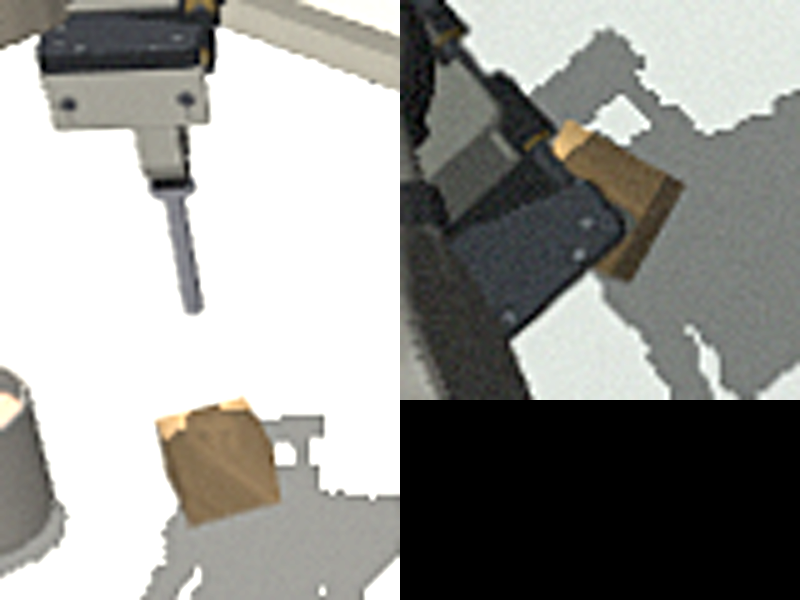

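The scene crop shows the spindle held, with its shaft running from (175,195) to its tip at (194,308). I'll check its axis against the TCP.

```bash
cat > ck.py <<'E'
from h import *
def check(fn,x,y,tipz):
    "shaft centreline in scene view vs vertical below TCP"
    im=cv2.imread('pics/'+fn).astype(int); 
    T=np.array([x,y]);zs=np.linspace(tipz+.012,tipz+.065,8)
    out=[]
    view=(T-np.array(robot.camera_model('scene')['position'])[:2]);view/=np.linalg.norm(view);side=np.array([view[1],-view[0]])
    for z in zs:
        u,v=proj('scene',[*T,z])[0];r=int(round(v));row=im[r].max(1);lo=int(round(u))-14
        bg=np.median(row[lo:lo+28]);w=np.clip(bg-row[lo:lo+28],0,None)*1.;w[w<.25*w.max()]=0
        k=int(np.argmax(w));s=slice(max(k-4,0),k+5);uc=(w[s]*np.arange(lo,lo+28)[s]).sum()/w[s].sum()
        # pixel offset -> mm to the right in view
        du=proj('scene',[*(T+side*.01),z])[0,0]-u
        out.append((z,(uc-u)/du*10))
    out=np.array(out);print(out.T);f=np.polyfit(out[:,0],out[:,1],1);print('tilt rad',f[0]/1000,'offset at tip mm',np.polyval(f,tipz),'side dir',side,'std',(out[:,1]-np.polyval(f,out[:,0])).std())
if __name__=='__main__':
    check('s4.png',.5456,.3314,.1236)
E
python3 ck.py; python3 -c "
from h import *
print(go(*(O+AX*-.0065+AY*-.001),.2226,2.317))"
```

```text
[[ 0.1356  0.1432  0.1507  0.1583  0.1659  0.1735  0.181   0.1886]
 [ 0.9798  0.9725  0.9948  0.3974  0.5209 -0.2339  0.5888  0.8147]]
tilt rad -0.010435651411178968 offset at tip mm 1.0311554366561515 side dir [ 0.7845 -0.6201] std 0.3461712519526075
shift [-0.3082 -0.1584 -0.0019] turn -0.0002
None
```

```bash
python3 -m jog '[[[-0.8,-0.02,-0.01,0,0],[-0.8,-0.05,-0.026,0,0],[-0.8,-0.085,-0.044,0,0],[-0.8,-0.12,-0.062,0,0],[-0.8,-0.155,-0.08,0,0]]]'
python3 -m jog '[[[-0.8,-0.035,-0.018,0,0],[-0.8,-0.07,-0.036,0,0],[-0.8,-0.1,-0.052,0,0],[-0.8,-0.125,-0.065,0,0],[-0.8,-0.14,-0.072,0,0]]]'
python3 -m jog '[[[-0.8,0,0,0,0],[-0.8,0,0,0,0]]]'
python3 -c "
from h import *
go(*(O+AX*-.0065+AY*-.001),.1926,2.317);st()
p=plane('scene',[[285.7,182.7]],.082)[0];print(p,(p[:2]-O)@AX,(p[:2]-O)@AY)"
```

```text
time: 9.0
tool_pos: [0.5913, 0.1615, 0.2203]
tool_rot: [-3.14, -0.001, 2.318]
contact_force: [0.9, 0.5, -0.3]
opening: 0.02
grip_force: 30.0
time: 9.42
tool_pos: [0.6338, 0.0079, 0.2202]
tool_rot: [-3.14, -0.001, 2.314]
contact_force: [0.5, 0.1, -0.9]
opening: 0.0203
grip_force: 30.0
time: 9.58
tool_pos: [0.6335, 0.0112, 0.2206]
tool_rot: [-3.141, -0.002, 2.315]
contact_force: [-0.4, 0.6, -0.2]
opening: 0.02
grip_force: 30.0
shift [-0.0132 -0.0065  0.028 ] turn -0.0016
t 9.58 stand -0.014950235303119817 0.010973492686330306 [0.6335 0.0112 0.2206] [-3.1408 -0.002   2.3154] F [-0.3523  0.5597 -0.1848] op 0.020043715159679596 29.965717792510986 q [-0.1035  0.5561  1.2179  0.0008  1.3696 -0.8483]
[ 0.6348 -0.0065  0.082 ] -0.007994245826933534 -0.0053927577497401066
```

```bash
python3 -m jog '[[[-0.8,-0.007,-0.0035,0.005,0],[-0.8,-0.0132,-0.0065,0.015,0],[-0.8,-0.0132,-0.0065,0.025,0],[-0.8,-0.0132,-0.0065,0.028,0],[-0.8,-0.0132,-0.0065,0.028,0]]]'
python3 -c "
from h import *
from ck import check
st();s=snap('scene','s5.png')[:,:,::-1]
p=robot.observe()['tool_pos'];print('tip exp',proj('scene',[*p[:2],p[2]-.099]),'hole exp',proj('scene',[*(O+AX*-.0065+AY*-.001),.082]))
cv2.imwrite('pics/c5.png',cv2.convertScaleAbs(cv2.resize(s[120:220,235:335],(600,600),interpolation=2),alpha=1.5))"
```

```text
time: 10.0
tool_pos: [0.637, -0.0021, 0.1917]
tool_rot: [-3.14, -0.003, 2.317]
contact_force: [-0.5, -0.0, -1.4]
opening: 0.0203
grip_force: 30.0
t 10.0 stand -0.007319782574060916 -0.0004627647543991175 [ 0.637  -0.0021  0.1917] [-3.1395 -0.003   2.3174] F [-0.4674 -0.004  -1.3796] op 0.020306484341614823 29.96551752090454 q [-0.1236  0.5838  1.2496  0.0003  1.3118 -0.8703]
tip exp [[285.1624 178.0583]] hole exp [[285.1044 181.6223]]
```

View pics/c5.png

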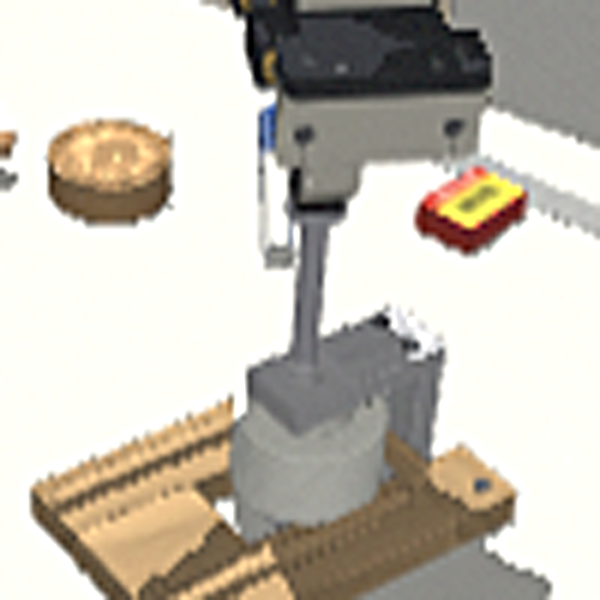

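The crop shows the spindle tip at (306,375) directly over the arm where the hole should be. I'll descend gently and watch Fz.

```bash
python3 -m jog '[[[-0.8,0,0,0.002,0],[-0.8,0,0,0.004,0],[-0.8,0,0,0.006,0],[-0.8,0,0,0.007,0],[-0.8,0,0,0.007,0]]]'
python3 -m jog '[[[-0.8,0,0,0.001,0],[-0.8,0,0,0.002,0],[-0.8,0,0,0.003,0],[-0.8,0,0,0.003,0]]]'
python3 -m jog '[[[-0.8,0,0,0.001,0],[-0.8,0,0,0.002,0],[-0.8,0,0,0.002,0]]]'
python3 -c "
from h import *
st()"
```

```text
time: 10.47
tool_pos: [0.6379, -0.0027, 0.1865]
tool_rot: [-3.141, -0.0, 2.317]
contact_force: [-0.3, -0.8, -0.2]
opening: 0.02
grip_force: 30.0
time: 10.8
tool_pos: [0.6379, -0.0028, 0.1835]
tool_rot: [-3.141, -0.0, 2.317]
contact_force: [0.6, -0.7, -0.5]
opening: 0.02
grip_force: 30.0
time: 11.05
tool_pos: [0.6379, -0.0028, 0.1815]
tool_rot: [-3.141, -0.0, 2.317]
contact_force: [-0.3, 0.2, -0.8]
opening: 0.0199
grip_force: 30.0
t 11.05 stand -0.006246310524935208 -0.0008598358496999401 [ 0.6379 -0.0028  0.1815] [-3.1415 -0.0003  2.3168] F [-0.3161  0.184  -0.7513] op 0.019933601395413177 29.96551752090454 q [-0.1245  0.5916  1.2647  0.0001  1.2856 -0.8705]
```

```bash
python3 -m jog '[[[-0.8,0,0,0.001,0],[-0.8,0,0,0.001,0]]]'
python3 -m jog '[[[-0.8,0,0,0.001,0],[-0.8,0,0,0.001,0]]]'
python3 -m jog '[[[-0.8,0,0,0.001,0],[-0.8,0,0,0.001,0]]]'
python3 -c "
from h import *
st()"
```

```text
time: 11.22
tool_pos: [0.638, -0.0028, 0.1806]
tool_rot: [-3.142, -0.0, 2.317]
contact_force: [0.5, 0.2, -0.1]
opening: 0.0199
grip_force: 30.0
time: 11.38
tool_pos: [0.638, -0.0028, 0.1795]
tool_rot: [-3.142, -0.0, 2.317]
contact_force: [-0.1, -1.0, -0.1]
opening: 0.0201
grip_force: 30.0
time: 11.55
tool_pos: [0.6379, -0.0028, 0.1785]
tool_rot: [-3.142, -0.0, 2.317]
contact_force: [-0.5, 0.2, -1.4]
opening: 0.0201
grip_force: 30.0
t 11.55 stand -0.006229278371776335 -0.0008634509059409702 [ 0.6379 -0.0028  0.1785] [-3.1415 -0.0003  2.3167] F [-0.4943  0.2227 -1.4422] op 0.020051256584061098 29.965551495552063 q [-0.1245  0.5939  1.2689  0.0001  1.2791 -0.8705]
```

```bash
python3 -m jog '[[[-0.8,0,0,0.001,0],[-0.8,0,0,0.002,0]]]'
python3 -m jog '[[[-0.8,0,0,0.001,0],[-0.8,0,0,0.002,0]]]'
python3 -m jog '[[[-0.8,0,0,0.001,0],[-0.8,0,0,0.002,0],[-0.8,0,0,0.002,0]]]'
python3 -c "
from h import *
st()"
```

```text
time: 11.72
tool_pos: [0.6381, -0.0028, 0.1767]
tool_rot: [3.141, 0.0, 2.317]
contact_force: [-0.5, -0.4, -0.1]
opening: 0.02
grip_force: 30.0
time: 11.88
tool_pos: [0.638, -0.0028, 0.1746]
tool_rot: [3.142, -0.0, 2.317]
contact_force: [-0.9, 0.1, -0.9]
opening: 0.0202
grip_force: 30.0
time: 12.13
tool_pos: [0.6379, -0.0028, 0.1724]
tool_rot: [-3.141, -0.0, 2.317]
contact_force: [-0.4, 0.9, -0.4]
opening: 0.0196
grip_force: 30.0
t 12.13 stand -0.006273535618733814 -0.0008618695597198004 [ 0.6379 -0.0028  0.1724] [-3.1414 -0.0003  2.3168] F [-0.4053  0.9146 -0.4371] op 0.01958336880937948 29.96550679206848 q [-0.1244  0.5989  1.2773  0.      1.2658 -0.8705]
```

In the hole without contact, so I'll continue down to just above the bearing.

```bash
python3 -m jog '[[[-0.8,0,0,0.003,0],[-0.8,0,0,0.006,0],[-0.8,0,0,0.009,0],[-0.8,0,0,0.012,0],[-0.8,0,0,0.015,0]]]'
python3 -m jog '[[[-0.8,0,0,0.003,0],[-0.8,0,0,0.006,0],[-0.8,0,0,0.009,0],[-0.8,0,0,0.012,0],[-0.8,0,0,0.015,0]]]'
python3 -m jog '[[[-0.8,0,0,0.003,0],[-0.8,0,0,0.006,0],[-0.8,0,0,0.009,0],[-0.8,0,0,0.012,0],[-0.8,0,0,0.012,0]]]'
python3 -c "
from h import *
st()"
```

```text
time: 12.55
tool_pos: [0.6379, -0.0028, 0.1573]
tool_rot: [-3.142, -0.0, 2.317]
contact_force: [-0.3, 0.7, -0.9]
opening: 0.0201
grip_force: 30.0
time: 12.97
tool_pos: [0.638, -0.0028, 0.1424]
tool_rot: [3.142, -0.0, 2.317]
contact_force: [-0.9, 0.8, -0.3]
opening: 0.0196
grip_force: 30.0
time: 13.38
tool_pos: [0.6377, -0.0028, 0.1299]
tool_rot: [-3.141, -0.001, 2.317]
contact_force: [-0.6, -0.2, -0.4]
opening: 0.02
grip_force: 30.0
t 13.38 stand -0.006497961532038416 -0.0009319987434667559 [ 0.6377 -0.0028  0.1299] [-3.1409 -0.0009  2.3167] F [-0.6293 -0.1808 -0.4182] op 0.020022731221662527 29.965707063674927 q [-0.1245  0.6376  1.3302  0.0001  1.175  -0.8705]
```

```bash
python3 -m jog '[[[-0.8,0,0,0.003,0],[-0.8,0,0,0.006,0],[-0.8,0,0,0.009,0],[-0.8,0,0,0.01,0]]]'
python3 -m jog '[[[-0.8,0,0,0.001,0],[-0.8,0,0,0.002,0],[-0.8,0,0,0.003,0],[-0.8,0,0,0.003,0]]]'
python3 -m jog '[[[-0.8,0,0,0.001,0],[-0.8,0,0,0.002,0],[-0.8,0,0,0.002,0]]]'
python3 -c "
from h import *
st()"
```

```text
time: 13.72
tool_pos: [0.6378, -0.0028, 0.1201]
tool_rot: [-3.141, -0.001, 2.317]
contact_force: [0.2, 0.2, -1.2]
opening: 0.0195
grip_force: 30.0
time: 14.05
tool_pos: [0.638, -0.0028, 0.1176]
tool_rot: [-3.142, -0.0, 2.317]
contact_force: [0.3, -0.2, -1.4]
opening: 0.0202
grip_force: 30.0
time: 14.3
tool_pos: [0.6379, -0.0028, 0.1156]
tool_rot: [-3.142, -0.0, 2.317]
contact_force: [-0.7, -0.4, -1.3]
opening: 0.0194
grip_force: 30.0
t 14.3 stand -0.00621439749425121 -0.0008498425656004568 [ 0.6379 -0.0028  0.1156] [-3.1415 -0.0002  2.3168] F [-0.6607 -0.429  -1.3421] op 0.019376032019359387 29.965612292289734 q [-0.1244  0.6521  1.3459  0.0001  1.1438 -0.8705]
```

```bash
python3 -m jog '[[[-0.8,0,0,0.001,0],[-0.8,0,0,0.002,0],[-0.8,0,0,0.003,0],[-0.8,0,0,0.003,0]]]'
python3 -m jog '[[[-0.8,0,0,0.001,0],[-0.8,0,0,0.002,0],[-0.8,0,0,0.002,0]]]'
python3 -m jog '[[[-0.8,0,0,0.001,0],[-0.8,0,0,0.002,0],[-0.8,0,0,0.002,0]]]'
python3 -c "
from h import *
st()"
```

```text
time: 14.63
tool_pos: [0.6383, -0.0028, 0.1135]
tool_rot: [3.141, 0.001, 2.317]
contact_force: [-0.9, 0.3, 4.8]
opening: 0.0198
grip_force: 30.0
time: 14.88
tool_pos: [0.6387, -0.003, 0.1129]
tool_rot: [3.14, 0.002, 2.317]
contact_force: [-3.0, 0.3, 11.0]
opening: 0.0196
grip_force: 30.0
time: 15.13
tool_pos: [0.6388, -0.0031, 0.1124]
tool_rot: [3.14, 0.003, 2.317]
contact_force: [-6.4, -1.2, 19.9]
opening: 0.0199
grip_force: 30.0
t 15.13 stand -0.005348349145014998 -0.0008684526217179036 [ 0.6388 -0.0031  0.1124] [3.1395 0.0032 2.317 ] F [-6.357  -1.1742 19.9041] op 0.01987461107166602 30.005650520324707 q [-0.1245  0.6548  1.3504 -0.0005  1.1326 -0.8705]
```

The resistance is 20 N with a sideways -x push, so the sag is pressing the spindle against the ball. I'll back off and shift 1 mm toward -x.

```bash
python3 -m jog '[[[-0.8,0,0,-0.003,0],[-0.8,0.0009,-0.0005,-0.004,0],[-0.8,0.0009,-0.0005,-0.004,0]]]'
python3 -c "
from h import *
st()"
python3 -m jog '[[[-0.8,0,0,0.001,0],[-0.8,0,0,0.002,0],[-0.8,0,0,0.002,0]]]'
python3 -m jog '[[[-0.8,0,0,0.0005,0],[-0.8,0,0,0.001,0],[-0.8,0,0,0.001,0]]]'
python3 -c "
from h import *
st()"
```

```text
time: 15.38
tool_pos: [0.637, -0.0024, 0.1129]
tool_rot: [3.141, 0.0, 2.317]
contact_force: [-0.9, 0.1, 1.1]
opening: 0.0199
grip_force: 30.0
t 15.38 stand -0.0072412962259749795 -0.0007905941145948195 [ 0.637  -0.0024  0.1129] [3.1412 0.0002 2.3168] F [-0.8643  0.0953  1.1238] op 0.019891755956976974 29.983371198177338 q [-0.1241  0.6529  1.3523  0.0002  1.1359 -0.8701]
time: 15.63
tool_pos: [0.6363, -0.0022, 0.1096]
tool_rot: [-3.14, -0.002, 2.317]
contact_force: [-1.4, -0.0, -1.1]
opening: 0.0202
grip_force: 30.0
time: 15.88
tool_pos: [0.6366, -0.0024, 0.1091]
tool_rot: [-3.141, -0.001, 2.317]
contact_force: [-2.3, 1.9, -1.2]
opening: 0.0199
grip_force: 30.0
t 15.88 stand -0.007653679442036497 -0.0009169472228906305 [ 0.6366 -0.0024  0.1091] [-3.1407 -0.0012  2.3168] F [-2.3195  1.9028 -1.1938] op 0.019942897985485025 29.980287551879883 q [-0.1241  0.6572  1.3558  0.0001  1.1301 -0.8701]
```

That worked: it slid past with little force. I'll continue to collar contact.

```bash
python3 -m jog '[[[-0.8,0,0,0.001,0],[-0.8,0,0,0.002,0],[-0.8,0,0,0.002,0]]]'
python3 -m jog '[[[-0.8,0,0,0.0005,0],[-0.8,0,0,0.001,0],[-0.8,0,0,0.001,0]]]'
python3 -m jog '[[[-0.8,0,0,0.0005,0],[-0.8,0,0,0.001,0],[-0.8,0,0,0.001,0]]]'
python3 -c "
from h import *
st()"
```

```text
time: 16.13
tool_pos: [0.6367, -0.0023, 0.1073]
tool_rot: [-3.141, -0.001, 2.317]
contact_force: [-1.8, 0.4, -1.7]
opening: 0.0199
grip_force: 30.0
time: 16.38
tool_pos: [0.6369, -0.0024, 0.1066]
tool_rot: [-3.142, -0.0, 2.317]
contact_force: [-2.4, 0.2, -0.2]
opening: 0.0197
grip_force: 30.0
time: 16.63
tool_pos: [0.6369, -0.0024, 0.1056]
tool_rot: [-3.142, -0.0, 2.317]
contact_force: [-2.6, 0.7, -0.6]
opening: 0.02
grip_force: 30.0
t 16.63 stand -0.007273631820240887 -0.0008559124410985561 [ 0.6369 -0.0024  0.1056] [-3.1416 -0.0002  2.3168] F [-2.6451  0.7163 -0.5668] op 0.019999801834332673 29.980820417404175 q [-0.1241  0.6609  1.3594  0.0001  1.1215 -0.8702]
```

```bash
python3 -m jog '[[[-0.8,0,0,0.0005,0],[-0.8,0,0,0.001,0],[-0.8,0,0,0.001,0]]]'
python3 -m jog '[[[-0.8,0,0,0.0005,0],[-0.8,0,0,0.001,0],[-0.8,0,0,0.001,0]]]'
python3 -m jog '[[[-0.8,0,0,0.0005,0],[-0.8,0,0,0.001,0],[-0.8,0,0,0.001,0]]]'
python3 -c "
from h import *
st()"
```

```text
time: 16.88
tool_pos: [0.6371, -0.0025, 0.1049]
tool_rot: [3.141, 0.0, 2.317]
contact_force: [-2.3, 0.8, 1.3]
opening: 0.0195
grip_force: 30.0
time: 17.13
tool_pos: [0.6371, -0.0025, 0.1049]
tool_rot: [3.141, 0.001, 2.317]
contact_force: [-5.5, 0.2, 7.2]
opening: 0.0197
grip_force: 30.0
time: 17.38
tool_pos: [0.6371, -0.0025, 0.1048]
tool_rot: [3.141, 0.001, 2.317]
contact_force: [-7.0, 1.2, 13.1]
opening: 0.0201
grip_force: 30.0
t 17.38 stand -0.00706822815943162 -0.0008503198128301714 [ 0.6371 -0.0025  0.1048] [3.1408 0.0011 2.3169] F [-7.0143  1.1791 13.0716] op 0.020111232428608745 29.99991863965988 q [-0.1241  0.6613  1.3611 -0.0001  1.1179 -0.8701]
```

A firm stop at TCP 0.1048 matches the predicted home height (0.105). I'll unload, open and rise.

```bash
python3 -m jog '[[[-0.8,0,0,-0.0008,0],[-0.8,-0.0005,0.0002,-0.0015,0],[-0.8,-0.0005,0.0002,-0.0015,0]]]'
python3 -m jog '[[[-0.4,0,0,0,0],[-0.1,0,0,0,0],[0.1,0,0,0,0],[0.1,0,0,0,0],[0.1,0,0,0,0]]]'
python3 -m jog '[[[0.1,0,0,-0.01,0],[0.1,0,0,-0.03,0],[0.1,0,0,-0.06,0],[0.1,0,0,-0.09,0],[0.1,0,0,-0.11,0]]]'
python3 -m jog '[[[0.1,0.03,0.015,0,0],[0.1,0.06,0.03,0,0],[0.1,0.09,0.045,0,0],[0.1,0.12,0.06,0,0],[0.1,0.15,0.075,0,0]]]'
python3 -m jog '[[[0.1,0.03,0.015,0,0],[0.1,0.04,0.02,0,0],[0.1,0.04,0.02,0,0]]]'
python3 -c "
from h import *
st();s=snap('scene','s6.png')[:,:,::-1];a=snap('top','t6.png')[:,:,::-1]
c=np.hstack([cv2.resize(a[115:215,212:312],(390,390),interpolation=2),cv2.resize(s[140:260,225:345],(390,390),interpolation=2)])
cv2.imwrite('pics/c6.png',cv2.convertScaleAbs(c,alpha=1.6))
h=O+AX*-.0065+AY*-.001
print('knob top exp',proj('top',[*h,.129]),proj('scene',[*h,.129]),'collar bot',proj('scene',[*h,.082]))"
```

```text
time: 17.63
tool_pos: [0.6374, -0.0026, 0.1049]
tool_rot: [3.142, -0.0, 2.317]
contact_force: [-5.4, 0.9, 6.9]
opening: 0.0197
grip_force: 30.0
time: 18.05
tool_pos: [0.6378, -0.0028, 0.104]
tool_rot: [3.141, 0.0, 2.317]
contact_force: [-0.0, 1.3, -0.1]
opening: 0.0477
grip_force: 0.0
time: 18.47
tool_pos: [0.6384, -0.0028, 0.2182]
tool_rot: [3.139, 0.003, 2.317]
contact_force: [0.2, -0.6, 1.4]
opening: 0.0507
grip_force: 0.0
time: 18.88
tool_pos: [0.5904, 0.1597, 0.2152]
tool_rot: [3.14, 0.001, 2.316]
contact_force: [0.4, -0.8, -0.6]
opening: 0.0505
grip_force: 0.0
time: 19.13
tool_pos: [0.5775, 0.2041, 0.2151]
tool_rot: [3.14, -0.0, 2.321]
contact_force: [-1.1, 0.2, 0.2]
opening: 0.0502
grip_force: 0.0
t 19.13 stand -0.13070003608340924 0.175145698586056 [0.5775 0.2041 0.2151] [ 3.1404 -0.      2.3208] F [-1.1412  0.187   0.1927] op 0.0501888705969147 0.0 q [ 0.2144  0.5178  1.2992  0.0006  1.3236 -0.5357]
knob top exp [[258.5483 152.9987]] [[286.3281 167.3131]] collar bot [[285.1044 181.6223]]
```

View pics/c6.png

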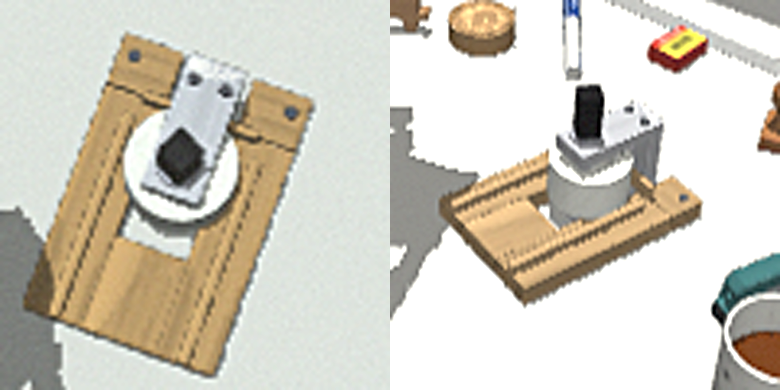

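The knob sits upright on the arm with its collar flush, and the roll is under the arm. One quick check of the roll's position before handing in.

```bash
python3 -c "
from h import *
L=[(125,160),(135,195),(155,215),(182,222),(215,209),(232,190),(239,165)]
P=plane('top',[((x+.5)/3.9+211.5,(y+.5)/3.9+114.5) for x,y in L],.06)[:,:2]
s=np.linalg.lstsq(np.c_[2*P,np.ones(len(P))],(P**2).sum(1),rcond=None)[0]
print('r',np.sqrt(s[2]+s[:2]@s[:2]),(s[:2]-O)@AX,(s[:2]-O)@AY)"
```

```text
r 0.03400523971027544 -0.0011621479853440575 -0.0005002595266692001
```

```bash
python3 -c "
from h import *
print(robot.hand_in())"
```

```text
the job is handed in; nothing more can be done
None
```

The roll is against the stop bar and the spindle is through the arm, roll and bearing, past the catch, with its collar flush on the arm. The job is handed in at about 19 s; the catch briefly took about 20 N before I backed off, realigned and slid past it. I didn't steer near the mug or the flat tape roll, but took no picture to confirm they stayed put.

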